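Shut the fittings chest

TASK

Close up the small grey fittings chest with your fingertips: first push its open drawer fully home, then push the raised lid over and down until it lies shut, so that its tongue hangs in front of the drawer. Only push: do not lift or pick up anything, do not slam the lid, do not shove the chest along the bench, and leave the things standing round it where they are.

Things in the scene. Friction and masses are not known exactly. Their poses are not given: they have to be found in the camera images.
- chest: Small grey steel chest, 140 long (x) x 92 wide (y) x 68 mm high without its lid, loose on the bench, 3 to 4.3 kg. Origin: centre of its underside. Its own -x side is the front with the drawer and faces roughly to the robot's left (world +y); its +x end carries the lid hinge; z is up. An open tray 18 mm deep lies on top, under the lid.
- drawer (a joint): Drawer travel in m: 0 = fully shut, grows as it comes out along the chest's -x; starts 30 to 80 mm open, at most 85. It slides stiffly (friction about 1.2 N) and stays where it is left. Its front is 84 wide, from 6 to 46 mm above the bench, and flush with the chest's front (x = -70 mm) when shut. A tray of heel taps is fixed in it.
- knob (a point): Middle of the outer end of the round drawer knob, 17 mm in diameter, standing 16 mm out from the drawer's front, 22 mm above the bench. Moves with the drawer.
- lid (a joint): Lid angle in rad: 0 = shut and level, about 1.57 = upright; starts at 1.5 to 1.8, at most 1.9. The hinge is stiff (about 0.2 N m): the lid stays where it is left, and about 2 N near its free edge moves it.
- lid_hinge (a point): Middle of the hinge line of the lid, at chest x = +70, z = 68 mm; the hinge line runs along the chest's y.
- lid_edge (a point): Middle of the free edge of the dark steel lid, on its outer face (the top when shut). It is 146 mm from the hinge; the lid is a plate 146 x 94 x 4 mm, its underside lies in the plane of the hinge line. A tongue 30 mm wide, 3 mm thick, reaches 35 mm below the plate's underside at the free edge; shut, it hangs 1.5 to 6 mm in front of the shut drawer's front, above the knob.
- spool: Bystander: spool of pale thread, 45 mm diameter x 56 mm high, standing loose. Origin: centre of its underside.
- polish_tin: Bystander: flat black-lidded round polish tin, 69 mm diameter x 21 mm high, loose. Origin: centre of its underside.
- heel_block: Bystander: brown and black heel block, 72 x 65 x 16 mm, loose. Origin: centre of its underside.
- acrylic_bin: Fixed obstacle behind the chest: clear acrylic bin with its lid shut, 236 mm high. Its near face is at world x = 0.536, y from -0.47 to -0.12, close beside the chest: keep the gripper's body off it. Origin: centre of its underside.
- last_jack: Fixed obstacle left of the bin: black jack with a round orange pad that overhangs the bench at world x 0.48 to 0.60, y 0 to 0.12, up to z = 0.24. Its column and arm lie behind the pad (x over 0.52, y 0.03 to 0.19), up to z = 0.27. Origin: its base.

How it is judged (in metres and radians):
On the way, in this order (a step that is already met when the one before it is completed fails the run):
1. the drawer is pushed home while the lid is still up (value of joint drawer below 0.003 m and value of joint lid above 1 rad), for 0.1 s.
2. the lid is pushed shut over the shut drawer (value of joint lid below 0.05 rad and value of joint drawer below 0.004 m), for 0.2 s.
At the end, for the whole second after the job is handed in: The drawer is within 4 mm of fully home, the lid within 0.05 rad (7 mm at its free edge) of shut, and the chest stands flat and still on the bench (all of step 2 and angle between chest's own z axis and vertical below 0.05 rad and height (world z) of chest below 0.005 m and linear speed of chest below 0.02 m/s); the robot touches nothing.
It fails at once if the lid is lowered below 1 rad while the drawer is more than 10 mm open (value of joint lid below 1 rad and value of joint drawer above 0.01 m).
It fails at once if the lid is slammed (closes faster than 4 rad/s) (velocity of joint lid below -4 rad/s).
It fails at once if the chest is shoved more than 15 mm, lifted or tipped (distance of chest from where it was at the start of the episode above 0.015 m or height (world z) of chest above 0.01 m or angle between chest's own z axis and vertical above 0.1 rad).
It fails at once if the spool, polish tin or heel block is moved more than 20 mm or lifted (distance of any of spool, polish_tin, heel_block from where it was at the start of the episode above 0.02 m).
It also fails if it takes over 51 s, if anything falls off the work surface, if the arm or the gripper's body presses on something with over 40 N, if the wrist force passes 120 N, or if a joint passes its speed limit or range.

ROBOT

A 6-joint arm with a two-finger parallel gripper is mounted at the origin on a cart in front of the work surface, level with it; the furniture and walls round the work are solid. World frame = base frame: x ahead of the robot, y to its left, z up, the work surface at z = 0. Lengths are in mm, angles in rad, forces in N, time in s.
With the tool pointing down it reaches from about 275 to 825 mm from the base axis. Payload 4.9 kg.
Tool frame: the origin (TCP) lies between the finger pads; the fingertips stand tip_reach ahead of it and the grasp point (between the pads) is the TCP (tip_reach is the distance from the TCP to the fingertips, in mm); z points along the fingers, y is the line along which they close (so a half turn about z gives the same grasp; the last joint's range is limited). The gripper opens to 85 mm and grips with 20 to 120 N. Pads are 22 mm wide; open, the fingers measure 114 mm over their backs; the gripper's body (76 mm by 85 mm) begins 54 mm behind the grasp point. The pads swing forward as they close: fully open they stand 13 mm farther back than shut.
Start: joints at [0.974, 0.326, -0.193, 1.052, 0, 1.437], TCP at [245.548, 492.163, 250.281] pointing down, gripper open.
Joint ranges: [-2.65, 2.65], [-0.97, 1.79], [-1.3, 1.35], [-1.93, 2.1], [-1.47, 1.37], [-3.14, 3.14]. Speed limits (rad/s): [2.57, 2.57, 3.14, 3.14, 3.14, 3.14].

INTERFACE

Orientations are given as a unit quaternion [x, y, z, w].
In Python, from plant import * gives the robot as it stands. The module is installed in compiled form; this text tells all that it offers.
- The arm moves only by the tool send_rows, never from a script. Its argument "commands" is a list of rows, each an object with "delta_pos": the shift along the world's x, y, z in m, a list of three; "twist": the turn about the world's z in degrees; "jaw": the gripper's target within -1 to 1 (shut at 1, half-way at 0, fully open at -1). A call has 1 to 5 rows; each row is the pose to reach, as a shift and turn from the pose commanded when the call began; what a row does not reach only later rows make up. A row lasts 1/12 s, in which the tool goes at most 41.7 mm and 7.16 degrees, less where a joint would pass 70% of its speed; a pose out of reach is approached as far as the arm can. A call with a gripper value outside its range is refused whole. The fingers move at their own pace and stop on an object; the grip force is fixed at half the most. Time passes only in rows, so rows that repeat a pose let the fingers close. It gives the time, the measured TCP pose, the force, the opening and the grip force at its end, in the units of the state.
- state(): the state, without advancing time (a new reading comes with each control period).
- camera(name): name is "side" or "top"; returns a dict with "color" (384x512x3 uint8, red, green, blue), "K" (3x3 intrinsics, pixels), "dist_coeffs" ([k1, k2, p1, p2, k3] as OpenCV has them; the pictures are not rectified), "cam_to_world" (4x4, takes a point from camera to world coordinates). Camera axes: x right, y up, looking along -z (the intrinsics and any distortion apply to the point x, -y, -z); pixel columns grow to the right and rows downward; lengths in mm; the calibration is good to about 2 mm. A picture is of the moment at which its call begins. There is no depth.
- sign_off(): hands the job in; it is judged then, once.
Trained networks look in the newest picture that a camera, given by its name, has taken for a name from the list of things; names that differ only in an ending like _2 or _b are one class to them, and where a whole thing is asked for, a point or a joint stands for the part that bears it (a point fixed in the world has none). Each returns a list of dicts, best first, with "conf" (0 to 1); they miss things now and then, are a little off and sometimes report something else, mostly with a low value. They report only what shows in the picture. A call takes as long as a camera call.
- search_frame(target, camera): "point" ([column, row] in pixels, amid what is visible of it).
The state is a dict: "clock": time; "q": joint angles; "joint_velocities": joint speeds; "effort": joint torques, N m; "ee_pos": TCP position; "tcp_rot": TCP orientation; "ft_force": force on the tool from outside, world axes, zero at the start; "ft_torque": the same for the moment, N m; "width": opening from 0.0 (shut) to 1.0 (fully open); "grip_force": force on a finger pad.
Only numpy, scipy, OpenCV 4.12 (cv2) and the standard library are available. Lean on these libraries where they do the work, as an engineer would, in place of code of your own. Each camera call takes 0.05 s, during which the arm holds its last target. There are 200 camera calls.

## Working session

There is one attempt and no reset: what is moved stays moved. The work goes in short steps, Python scripts to look and compute and a tool call to move; the robot and the scene stay as the last step left them, time stands still between calls to the robot, and variables do not carry over. Pictures are saved under pics/ and viewed, at most 10 in all, crops included, and the job is handed in when it is done.

Besides the shell and the picture viewer there is one more tool, called after "Call:" as name([rows], argument=value, ...), one row to a line, values as JSON. send_rows: Moves the arm, as the interface text tells. Its arguments: {"type":"object","properties":{"commands":{"type":"array","items":{"type":"object","properties":{"delta_pos":{"type":"array","items":{"type":"number"}},"twist":{"type":"number"},"jaw":{"type":"number"}}}}},"required":["commands"]}

```bash
mkdir -p pics; cat > h.py <<'E'
from plant import *
import numpy as np, cv2
def ray(c,px):
    u=cv2.undistortPoints(np.array([[px]],float),np.array(c["K"]),np.array(c["dist_coeffs"]))[0,0]
    T=np.array(c["cam_to_world"]); d=T[:3,:3]@np.array([u[0],-u[1],-1.]); return T[:3,3],d
def atz(c,px,z):
    o,d=ray(c,px); return o+d*(z-o[2])/d[2]
def proj(c,P):
    T=np.linalg.inv(np.array(c["cam_to_world"])); P=np.atleast_2d(np.array(P,float)); q=P@T[:3,:3].T+T[:3,3]
    q=q*[1,-1,-1]
    return cv2.projectPoints(q,np.zeros(3),np.zeros(3),np.array(c["K"]),np.array(c["dist_coeffs"]))[0][:,0]
def save(c,n): cv2.imwrite("pics/"+n+".png",c["color"][:,:,::-1])
E
python3 - <<'E'
from h import *
s=state(); print({k:np.round(s[k],3) for k in s})
for n in("top","side"):
    c=camera(n); save(c,n+"0"); print(n,np.round(np.array(c["cam_to_world"]),2).tolist(),np.round(c["K"],1).tolist())
    for t in("chest","drawer","knob","lid","lid_hinge","lid_edge","spool","polish_tin","heel_block"):
        print(t,[(np.round(r["point"]).tolist(),round(r["conf"],2),np.round(atz(c,r["point"],0)).tolist()) for r in search_frame(t,n)[:2]])
E
```

```text
{'clock': np.float64(0.0), 'q': array([ 0.974,  0.327, -0.194,  1.052,  0.   ,  1.437]), 'joint_velocities': array([ 0.   ,  0.   ,  0.002, -0.001, -0.002,  0.001]), 'effort': array([-1.0000e-03, -4.4340e+01,  2.6244e+01,  1.5000e-02, -0.0000e+00,
        0.0000e+00]), 'ee_pos': array([245.204, 491.7  , 249.491]), 'tcp_rot': array([ 0.229,  0.973, -0.001, -0.   ]), 'ft_force': array([0.606, 0.348, 0.533]), 'ft_torque': array([-0.044, -0.051, -0.052]), 'grip_force': np.float64(0.0), 'width': np.float64(1.0)}
top [[-0.02, 0.99, -0.16, 348.63], [-1.0, -0.02, 0.0, -29.43], [-0.0, 0.16, 0.99, 1248.32], [0.0, 0.0, 0.0, 1.0]] [[394.5, 0.0, 254.6], [0.0, 394.5, 186.0], [0.0, 0.0, 1.0]]
chest [([354.0, 210.0], 0.84, [471.0, -345.0, 0.0])]
drawer [([314.0, 220.0], 0.92, [442.0, -217.0, 0.0])]
knob [([313.0, 222.0], 0.59, [436.0, -212.0, 0.0])]
lid [([389.0, 202.0], 0.75, [493.0, -454.0, 0.0]), ([259.0, 160.0], 0.2, [640.0, -47.0, 0.0])]
lid_hinge [([386.0, 202.0], 0.62, [492.0, -445.0, 0.0])]
lid_edge [([388.0, 206.0], 0.95, [481.0, -452.0, 0.0])]
spool [([206.0, 224.0], 0.65, [435.0, 126.0, 0
[... 214 characters left out ...]
, 0.73, 672.21], [0.02, 0.73, 0.68, 717.2], [0.0, 0.0, 0.0, 1.0]] [[401.1, 0.0, 262.8], [0.0, 401.1, 193.4], [0.0, 0.0, 1.0]]
chest [([304.0, 124.0], 0.75, [450.0, -445.0, 0.0])]
drawer [([311.0, 163.0], 0.63, [433.0, -244.0, 0.0])]
knob [([310.0, 162.0], 0.64, [435.0, -248.0, 0.0])]
lid [([299.0, 94.0], 0.92, [469.0, -642.0, 0.0])]
lid_hinge [([300.0, 95.0], 0.8, [464.0, -638.0, 0.0])]
lid_edge [([301.0, 92.0], 0.59, [462.0, -657.0, 0.0])]
spool [([320.0, 253.0], 0.55, [417.0, 85.0, 0.0]), ([303.0, 93.0], 0.45, [453.0, -651.0, 0.0])]
polish_tin [([307.0, 332.0], 0.75, [449.0, 281.0, 0.0])]
heel_block [([230.0, 207.0], 0.67, [642.0, -43.0, 0.0]), ([304.0, 124.0], 0.51, [453.0, -445.0, 0.0])]
```

```bash
python3 - <<'E'
import cv2,numpy as np
a=cv2.imread("pics/top0.png")[130:290,130:430]; b=cv2.imread("pics/side0.png")[50:350,160:400]
cv2.imwrite("pics/t1.png",cv2.resize(a,None,fx=2.6,fy=2.6,interpolation=cv2.INTER_CUBIC)); cv2.imwrite("pics/s1.png",cv2.resize(b[:150],None,fx=3.3,fy=3.3,interpolation=cv2.INTER_CUBIC))
E
```

```text
(no output)
```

View pics/t1.png

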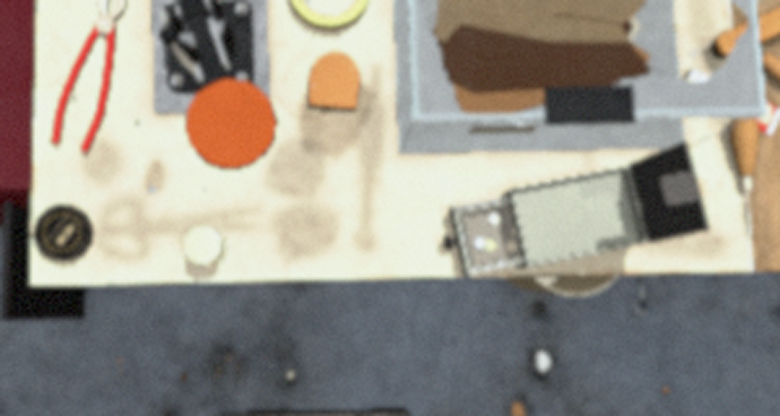

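View pics/s1.png

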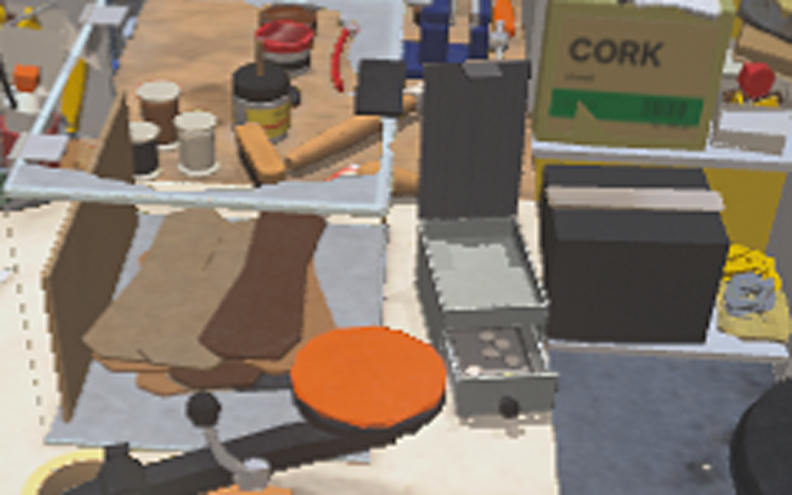

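The top view shows the open drawer front at about (306,223) with its knob at (302,223), and the lid edge running from (393,186) to (402,218). In the side view the knob is at (314,173) and the lid's top edge runs from (288,69) to (321,69). I'll fit the chest model to these points.

```bash
cat > fit.py <<'E'
from h import *
from scipy.optimize import least_squares
def model(p):
    x,y,yaw,d,L=p; c,s=np.cos(yaw),np.sin(yaw)
    lu=np.array([-np.cos(L),np.sin(L)]); ln=np.array([np.sin(L),np.cos(L)])
    def w(a,b,z): return [x+c*a-s*b,y+s*a+c*b,z]
    le=lambda b,t=4:w(70+146*lu[0]+t*ln[0],b,68+146*lu[1]+t*ln[1])
    return dict(dfl=w(-70-d,42,46),dfr=w(-70-d,-42,46),dbl=w(-70-d,42,6),dbr=w(-70-d,-42,6),knob=w(-86-d,0,22),cfl=w(-70,46,68),cfr=w(-70,-46,68),
      lel=le(47),ler=le(-47),le=le(0),hl=w(70,47,68),hr=w(70,-47,68),c=w(0,0,0),lil=le(47,0),lir=le(-47,0))
E
python3 - <<'E'
from fit import *
ct=camera("top");cs=camera("side")
T={k:(v[0]/2.6+130,v[1]/2.6+130) for k,v in dict(dfl=(452,209),dfr=(464,275),knob=(446,243),cfl=(512,192),cfr=(526,266),lel=(684,145),ler=(707,229)).items()}
S={k:(v[0]/3.3+160,v[1]/3.3+50) for k,v in dict(dfr=(555,376),dbl=(458,418),dbr=(553,411),knob=(509,408),cfr=(548,302),lil=(424,64),lir=(530,62),hl=(419,217),hr=(517,219)).items()}
def res(p):
    m=model(p); return np.concatenate([(proj(c,[m[k] for k in D])-np.array(list(D.values()))).ravel() for c,D in((ct,T),(cs,S))])
r=least_squares(res,[460,-320,-1.35,50,1.65],loss="soft_l1",x_scale=[10,10,.1,10,.1]);print(np.round(r.x,3)); 
print(list(T)+list(S)); print(np.round(r.fun.reshape(-1,2),1).tolist())
for k,v in model(r.x).items(): print(k,np.round(v))
np.save("p.npy",r.x)
print("spool",atz(ct,(206,224),40),"tin",atz(ct,(156,220),15))
E
```

```text
[ 453.497 -319.432   -1.401   67.554    1.654]
['dfl', 'dfr', 'knob', 'cfl', 'cfr', 'lel', 'ler', 'dfr', 'dbl', 'dbr', 'knob', 'cfr', 'lil', 'lir', 'hl', 'hr']
[[-0.7, -1.2], [0.5, 0.6], [-1.6, 0.8], [-1.2, -1.0], [0.2, 0.8], [-0.2, -0.9], [-0.1, 1.7], [1.0, -1.2], [-1.4, -1.0], [-0.3, -0.4], [-0.1, 0.5], [0.2, -0.0], [0.0, -0.7], [0.8, -1.0], [-0.8, 0.1], [0.0, -1.7]]
dfl [ 472. -177.   46.]
dfr [ 389. -191.   46.]
dbl [ 472. -177.    6.]
dbr [ 389. -191.    6.]
knob [ 428. -168.   22.]
cfl [ 487. -243.   68.]
cfr [ 396. -258.   68.]
lel [ 514. -396.  213.]
ler [ 422. -412.  213.]
le [ 468. -404.  213.]
hl [ 512. -380.   68.]
hr [ 419. -396.   68.]
c [ 453. -319.    0.]
lil [ 514. -392.  213.]
lir [ 421. -408.  213.]
spool [433.0736235  120.84260955  40.        ] tin [450.65816165 279.82549568  15.        ]
```

Call:
send_rows([
  {"delta_pos": [0.01, -0.038, 0], "twist": -6, "jaw": 1},
  {"delta_pos": [0.02, -0.076, 0], "twist": -12, "jaw": 1},
  {"delta_pos": [0.03, -0.114, 0], "twist": -18, "jaw": 1},
  {"delta_pos": [0.04, -0.152, 0], "twist": -24, "jaw": 1},
  {"delta_pos": [0.05, -0.19, 0], "twist": -30, "jaw": 1},
])

```text
clock: 1.52
ee_pos: [295.5, 300.6, 250.3]
tcp_rot: [0.475, 0.88, 0.0, 0.0]
ft_force: [1.6, -0.6, 0.1]
width: 0.3
grip_force: 0.0
```

Call:
send_rows([
  {"delta_pos": [0.011, -0.038, 0], "twist": -5, "jaw": 1},
  {"delta_pos": [0.022, -0.076, 0], "twist": -10, "jaw": 1},
  {"delta_pos": [0.033, -0.114, 0], "twist": -15, "jaw": 1},
  {"delta_pos": [0.044, -0.152, 0], "twist": -20, "jaw": 1},
  {"delta_pos": [0.055, -0.19, 0], "twist": -24, "jaw": 1},
])

```text
clock: 1.93
ee_pos: [350.7, 110.4, 250.6]
tcp_rot: [0.648, 0.762, 0.0, 0.0]
ft_force: [1.5, 0.7, -0.0]
width: -0.0
grip_force: 0.0
```

Call:
send_rows([
  {"delta_pos": [0.014, -0.038, 0], "jaw": 1},
  {"delta_pos": [0.028, -0.076, 0], "jaw": 1},
  {"delta_pos": [0.042, -0.114, 0], "jaw": 1},
  {"delta_pos": [0.056, -0.152, 0], "jaw": 1},
  {"delta_pos": [0.07, -0.19, 0], "jaw": 1},
])

```text
invalid input
```

Call:
send_rows([
  {"delta_pos": [0.014, -0.038, 0], "twist": 0, "jaw": 1},
  {"delta_pos": [0.028, -0.076, 0], "twist": 0, "jaw": 1},
  {"delta_pos": [0.042, -0.114, 0], "twist": 0, "jaw": 1},
  {"delta_pos": [0.056, -0.152, 0], "twist": 0, "jaw": 1},
  {"delta_pos": [0.07, -0.19, 0], "twist": 0, "jaw": 1},
])

```text
clock: 2.35
ee_pos: [420.9, -80.1, 250.6]
tcp_rot: [0.646, 0.763, 0.0, 0.0]
ft_force: [1.2, 0.4, -0.1]
width: 0.003
grip_force: 0.0
```

Call:
send_rows([
  {"delta_pos": [0, -0.02, -0.04], "twist": 0, "jaw": 1},
  {"delta_pos": [0, -0.04, -0.08], "twist": 0, "jaw": 1},
  {"delta_pos": [0, -0.04, -0.12], "twist": 0, "jaw": 1},
  {"delta_pos": [0, -0.04, -0.16], "twist": 0, "jaw": 1},
  {"delta_pos": [0, -0.04, -0.18], "twist": 0, "jaw": 1},
])

```text
clock: 2.77
ee_pos: [418.4, -117.6, 66.8]
tcp_rot: [0.647, 0.763, -0.0, -0.002]
ft_force: [0.3, 0.3, -0.2]
width: -0.001
grip_force: 0.0
```

```bash
python3 - <<'E'
from fit import *
s=state(); print(np.round(s["ee_pos"],1),np.round(s["ft_force"],2))
out=[]
for n in("top","side"):
    c=camera(n); e=s["ee_pos"]; q=proj(c,[e,e-np.array([0,0,20]),e-np.array([0,0,40]),model(np.load("p.npy"))["knob"]]); print(n,np.round(q).tolist())
    u,v=[int(t) for t in q[3]]; print(n,u-60,v-60)
    out.append(cv2.resize(c["color"][v-60:v+60,u-60:u+60,::-1],None,fx=3.3,fy=3.3,interpolation=cv2.INTER_CUBIC))
cv2.imwrite("pics/a.png",np.hstack(out))
E
```

```text
[ 418.4 -117.6   66.8] [ 0.29  0.33 -0.21]
top [[285.0, 227.0], [284.0, 227.0], [284.0, 227.0], [300.0, 224.0]]
top 239 164
side [[320.0, 174.0], [319.0, 180.0], [318.0, 185.0], [314.0, 174.0]]
side 254 114
```

View pics/a.png

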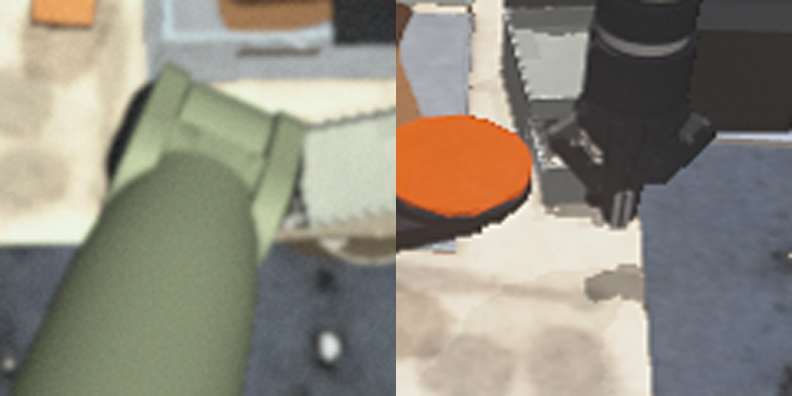

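The fingertips (about row 182 in the side view) stand in front of the knob, with the tips some 20 mm below the TCP. Next I lower them and push along the chest axis.

Call:
send_rows([
  {"delta_pos": [0.002, 0, -0.014], "twist": 0, "jaw": 1},
  {"delta_pos": [0.002, 0, -0.028], "twist": 0, "jaw": 1},
  {"delta_pos": [0.004, -0.01, -0.028], "twist": 0, "jaw": 1},
  {"delta_pos": [0.006, -0.02, -0.028], "twist": 0, "jaw": 1},
  {"delta_pos": [0.007, -0.03, -0.028], "twist": 0, "jaw": 1},
])

```text
clock: 3.28
ee_pos: [429.3, -149.6, 44.0]
tcp_rot: [0.646, 0.763, 0.0, 0.002]
ft_force: [0.5, -1.1, 0.5]
width: -0.003
grip_force: 0.0
```

Call:
send_rows([
  {"delta_pos": [0.001, -0.006, 0], "twist": 0, "jaw": 1},
  {"delta_pos": [0.002, -0.012, 0], "twist": 0, "jaw": 1},
  {"delta_pos": [0.003, -0.018, 0], "twist": 0, "jaw": 1},
  {"delta_pos": [0.004, -0.024, 0], "twist": 0, "jaw": 1},
  {"delta_pos": [0.005, -0.03, 0], "twist": 0, "jaw": 1},
])

```text
clock: 3.7
ee_pos: [432.7, -178.3, 42.5]
tcp_rot: [0.646, 0.763, 0.0, -0.0]
ft_force: [0.7, 1.0, 0.4]
width: -0.003
grip_force: 0.7
```

Call:
send_rows([
  {"delta_pos": [0.001, -0.006, 0], "twist": 0, "jaw": 1},
  {"delta_pos": [0.002, -0.012, 0], "twist": 0, "jaw": 1},
  {"delta_pos": [0.003, -0.018, 0], "twist": 0, "jaw": 1},
  {"delta_pos": [0.004, -0.024, 0], "twist": 0, "jaw": 1},
  {"delta_pos": [0.005, -0.03, 0], "twist": 0, "jaw": 1},
])

```text
clock: 4.12
ee_pos: [437.7, -208.3, 42.2]
tcp_rot: [0.646, 0.763, 0.0, -0.0]
ft_force: [0.4, 1.6, 0.0]
width: -0.002
grip_force: 0.7
```

Call:
send_rows([
  {"delta_pos": [0, -0.002, 0], "twist": 0, "jaw": 1},
  {"delta_pos": [0.001, -0.004, 0], "twist": 0, "jaw": 1},
  {"delta_pos": [0.001, -0.006, 0], "twist": 0, "jaw": 1},
  {"delta_pos": [0.001, -0.008, 0], "twist": 0, "jaw": 1},
  {"delta_pos": [0.002, -0.01, 0], "twist": 0, "jaw": 1},
])

```text
clock: 4.53
ee_pos: [439.1, -217.7, 42.1]
tcp_rot: [0.646, 0.763, -0.0, -0.0]
ft_force: [-0.8, 1.3, 0.6]
width: -0.002
grip_force: 0.6
```

Call:
send_rows([
  {"delta_pos": [0, -0.001, 0], "twist": 0, "jaw": 1},
  {"delta_pos": [0, -0.002, 0], "twist": 0, "jaw": 1},
  {"delta_pos": [0, -0.003, 0], "twist": 0, "jaw": 1},
])

```text
clock: 4.78
ee_pos: [439.5, -220.8, 42.2]
tcp_rot: [0.646, 0.763, 0.0, -0.0]
ft_force: [-0.2, 1.6, -1.5]
width: 0.003
grip_force: 0.6
```

Call:
send_rows([
  {"delta_pos": [0, -0.001, 0], "twist": 0, "jaw": 1},
  {"delta_pos": [0, -0.002, 0], "twist": 0, "jaw": 1},
  {"delta_pos": [0, -0.003, 0], "twist": 0, "jaw": 1},
])

```text
clock: 5.03
ee_pos: [439.8, -223.9, 42.4]
tcp_rot: [0.646, 0.763, 0.0, 0.0]
ft_force: [0.4, 2.0, 0.5]
width: 0.004
grip_force: 1.0
```

Call:
send_rows([
  {"delta_pos": [0, -0.001, 0], "twist": 0, "jaw": 1},
  {"delta_pos": [0, -0.002, 0], "twist": 0, "jaw": 1},
])

```text
clock: 5.2
ee_pos: [439.7, -224.1, 42.3]
tcp_rot: [0.646, 0.763, 0.002, -0.001]
ft_force: [0.9, 9.3, 4.1]
width: -0.001
grip_force: 4.2
```

The force rose to 9 N at the expected position, so the drawer is home. Backing off and rising before a check.

Call:
send_rows([
  {"delta_pos": [0, 0, 0], "twist": 0, "jaw": 1},
  {"delta_pos": [-0.005, 0.03, 0], "twist": 0, "jaw": 1},
  {"delta_pos": [-0.01, 0.045, 0.03], "twist": 0, "jaw": 1},
  {"delta_pos": [-0.02, 0.045, 0.07], "twist": 0, "jaw": 1},
  {"delta_pos": [-0.04, 0.045, 0.11], "twist": 0, "jaw": 1},
])

```text
clock: 5.62
ee_pos: [401.1, -180.5, 150.6]
tcp_rot: [0.645, 0.764, -0.001, -0.0]
ft_force: [1.3, -0.9, 0.6]
width: 0.002
grip_force: 0.0
```

Call:
send_rows([
  {"delta_pos": [-0.02, 0, 0.035], "twist": 0, "jaw": 1},
  {"delta_pos": [-0.04, 0, 0.07], "twist": 0, "jaw": 1},
  {"delta_pos": [-0.05, -0.03, 0.1], "twist": 0, "jaw": 1},
  {"delta_pos": [-0.05, -0.06, 0.13], "twist": 0, "jaw": 1},
  {"delta_pos": [-0.05, -0.09, 0.15], "twist": 0, "jaw": 1},
])

```text
clock: 6.03
ee_pos: [350.4, -272.2, 303.0]
tcp_rot: [0.646, 0.763, -0.001, 0.002]
ft_force: [0.6, -0.8, -1.0]
width: -0.001
grip_force: 0.0
```

```bash
python3 - <<'E'
from fit import *
s=state(); print(np.round(s["ee_pos"],1),np.round(s["q"],2))
p=np.load("p.npy"); p[3]=0; m=model(p); ks=["knob","dfr","dfl","cfr","lil","lir","hl","hr"]
c=camera("side"); q=proj(c,[m[k] for k in ks]); print(ks,np.round((q-[230,50])*4).tolist())
for t in("knob","lid_edge","lid_hinge"):print(t,[(((np.array(r["point"])-[230,50])*4).round().tolist(),round(r["conf"],2)) for r in search_frame(t,"side")[:2]])
cv2.imwrite("pics/b.png",cv2.resize(c["color"][50:190,230:380,::-1],None,fx=4,fy=4,interpolation=cv2.INTER_CUBIC))
E
```

```text
[ 350.4 -272.2  303. ] [-0.83  0.09 -0.36  1.12 -0.    0.58]
['knob', 'dfr', 'dfl', 'cfr', 'lil', 'lir', 'hl', 'hr'] [[318.0, 435.0], [376.0, 392.0], [258.0, 397.0], [385.0, 366.0], [234.0, 75.0], [366.0, 71.0], [225.0, 263.0], [347.0, 259.0]]
knob [([319.0, 405.0], 0.63)]
lid_edge [([280.0, 163.0], 0.82)]
lid_hinge [([294.0, 173.0], 0.92)]
```

View pics/b.png

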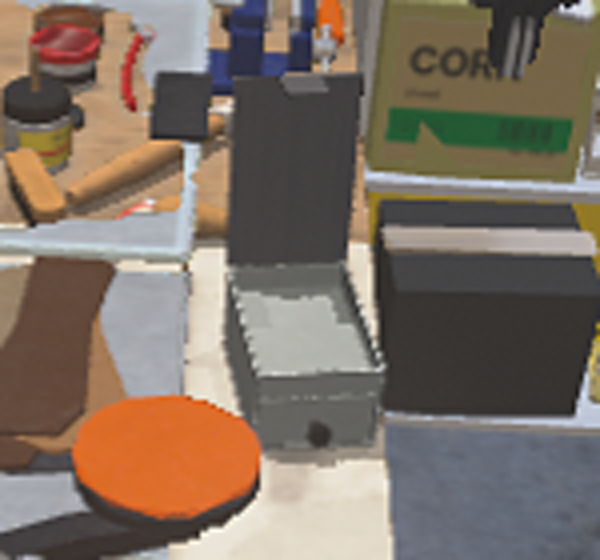

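The drawer front is flush: the knob at crop (319,433) is within 2 px of the shut prediction, and the lid still stands. Before going behind the lid I check the surroundings in the top view.

View pics/top0.png

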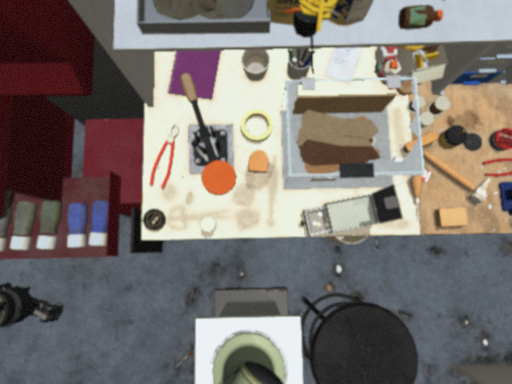

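The area behind the lid, around column 400, is clear, so I go over and behind it.

Call:
send_rows([
  {"delta_pos": [0.02, -0.033, 0], "twist": 0, "jaw": 1},
  {"delta_pos": [0.04, -0.067, 0], "twist": 0, "jaw": 1},
  {"delta_pos": [0.06, -0.1, 0], "twist": 0, "jaw": 1},
  {"delta_pos": [0.08, -0.135, 0], "twist": 0, "jaw": 1},
  {"delta_pos": [0.1, -0.17, 0], "twist": 0, "jaw": 1},
])

```text
clock: 6.65
ee_pos: [451.5, -440.5, 297.9]
tcp_rot: [0.646, 0.764, 0.0, -0.002]
ft_force: [2.2, -0.5, 0.9]
width: 0.0
grip_force: 0.0
```

Call:
send_rows([
  {"delta_pos": [0.006, -0.012, 0], "twist": 0, "jaw": 1},
  {"delta_pos": [0.006, -0.012, -0.03], "twist": 0, "jaw": 1},
  {"delta_pos": [0.006, -0.012, -0.06], "twist": 0, "jaw": 1},
  {"delta_pos": [0.006, -0.012, -0.09], "twist": 0, "jaw": 1},
  {"delta_pos": [0.006, -0.012, -0.09], "twist": 0, "jaw": 1},
])

```text
clock: 7.07
ee_pos: [454.2, -448.0, 201.4]
tcp_rot: [0.646, 0.764, 0.001, -0.007]
ft_force: [-0.4, 1.5, -1.3]
width: -0.002
grip_force: 0.0
```

Call:
send_rows([
  {"delta_pos": [-0.002, 0.01, 0], "twist": 0, "jaw": 1},
  {"delta_pos": [-0.003, 0.02, 0], "twist": 0, "jaw": 1},
  {"delta_pos": [-0.004, 0.026, 0], "twist": 0, "jaw": 1},
  {"delta_pos": [-0.005, 0.03, 0], "twist": 0, "jaw": 1},
  {"delta_pos": [-0.006, 0.034, 0], "twist": 0, "jaw": 1},
])

```text
clock: 7.48
ee_pos: [451.7, -418.9, 211.0]
tcp_rot: [0.646, 0.763, -0.0, 0.001]
ft_force: [1.1, -1.8, 1.0]
width: 0.001
grip_force: 0.8
```

Call:
send_rows([
  {"delta_pos": [-0.001, 0.005, 0], "twist": 0, "jaw": 1},
  {"delta_pos": [-0.002, 0.01, 0], "twist": 0, "jaw": 1},
  {"delta_pos": [-0.003, 0.015, 0], "twist": 0, "jaw": 1},
  {"delta_pos": [-0.003, 0.02, 0], "twist": 0, "jaw": 1},
  {"delta_pos": [-0.004, 0.025, 0], "twist": 0, "jaw": 1},
])

```text
clock: 7.9
ee_pos: [446.6, -393.5, 209.5]
tcp_rot: [0.646, 0.763, -0.0, -0.0]
ft_force: [-0.2, -1.6, -0.5]
width: 0.001
grip_force: 0.8
```

Call:
send_rows([
  {"delta_pos": [-0.001, 0.008, -0.001], "twist": 0, "jaw": 1},
  {"delta_pos": [-0.003, 0.016, -0.002], "twist": 0, "jaw": 1},
  {"delta_pos": [-0.004, 0.024, -0.004], "twist": 0, "jaw": 1},
  {"delta_pos": [-0.005, 0.031, -0.006], "twist": 0, "jaw": 1},
  {"delta_pos": [-0.006, 0.038, -0.009], "twist": 0, "jaw": 1},
])

```text
clock: 8.32
ee_pos: [440.6, -354.9, 200.4]
tcp_rot: [0.646, 0.763, -0.0, -0.0]
ft_force: [-0.8, -1.2, 1.3]
width: -0.001
grip_force: 0.7
```

Call:
send_rows([
  {"delta_pos": [-0.001, 0.008, -0.004], "twist": 0, "jaw": 1},
  {"delta_pos": [-0.003, 0.016, -0.008], "twist": 0, "jaw": 1},
  {"delta_pos": [-0.004, 0.023, -0.013], "twist": 0, "jaw": 1},
  {"delta_pos": [-0.005, 0.029, -0.017], "twist": 0, "jaw": 1},
  {"delta_pos": [-0.006, 0.035, -0.022], "twist": 0, "jaw": 1},
])

```text
clock: 8.73
ee_pos: [434.8, -320.1, 178.1]
tcp_rot: [0.646, 0.763, -0.0, -0.0]
ft_force: [-0.3, -0.4, 0.4]
width: 0.003
grip_force: 0.5
```

Call:
send_rows([
  {"delta_pos": [-0.001, 0.006, -0.006], "twist": 0, "jaw": 1},
  {"delta_pos": [-0.002, 0.011, -0.012], "twist": 0, "jaw": 1},
  {"delta_pos": [-0.003, 0.015, -0.019], "twist": 0, "jaw": 1},
  {"delta_pos": [-0.003, 0.02, -0.027], "twist": 0, "jaw": 1},
  {"delta_pos": [-0.004, 0.025, -0.035], "twist": 0, "jaw": 1},
])

```text
clock: 9.15
ee_pos: [430.9, -295.5, 142.7]
tcp_rot: [0.646, 0.763, -0.0, 0.0]
ft_force: [-0.1, -2.4, 0.5]
width: 0.001
grip_force: 0.5
```

Call:
send_rows([
  {"delta_pos": [-0.001, 0.003, -0.006], "twist": 0, "jaw": 1},
  {"delta_pos": [-0.001, 0.005, -0.012], "twist": 0, "jaw": 1},
  {"delta_pos": [-0.001, 0.007, -0.018], "twist": 0, "jaw": 1},
  {"delta_pos": [-0.002, 0.008, -0.023], "twist": 0, "jaw": 1},
  {"delta_pos": [-0.002, 0.009, -0.028], "twist": 0, "jaw": 1},
])

```text
clock: 9.57
ee_pos: [428.8, -286.7, 115.0]
tcp_rot: [0.646, 0.763, 0.0, -0.0]
ft_force: [-0.8, 0.4, 1.2]
width: -0.004
grip_force: 0.4
```

Now straight down in small steps.

Call:
send_rows([
  {"delta_pos": [0, 0.001, -0.004], "twist": 0, "jaw": 1},
  {"delta_pos": [0, 0.002, -0.008], "twist": 0, "jaw": 1},
  {"delta_pos": [0, 0.002, -0.011], "twist": 0, "jaw": 1},
  {"delta_pos": [0, 0.002, -0.014], "twist": 0, "jaw": 1},
  {"delta_pos": [0, 0.002, -0.016], "twist": 0, "jaw": 1},
])

```text
clock: 9.98
ee_pos: [428.9, -284.8, 99.2]
tcp_rot: [0.646, 0.763, 0.0, -0.0]
ft_force: [-0.2, 0.4, 1.2]
width: 0.003
grip_force: 0.4
```

Call:
send_rows([
  {"delta_pos": [0, 0, -0.001], "twist": 0, "jaw": 1},
  {"delta_pos": [0, 0, -0.002], "twist": 0, "jaw": 1},
  {"delta_pos": [0, 0, -0.003], "twist": 0, "jaw": 1},
])

```text
clock: 10.23
ee_pos: [429.0, -284.9, 96.6]
tcp_rot: [0.646, 0.763, 0.0, 0.0]
ft_force: [-0.6, 1.1, 0.4]
width: 0.001
grip_force: 0.4
```

Call:
send_rows([
  {"delta_pos": [0, 0, -0.001], "twist": 0, "jaw": 1},
  {"delta_pos": [0, 0, -0.002], "twist": 0, "jaw": 1},
  {"delta_pos": [0, 0, -0.003], "twist": 0, "jaw": 1},
  {"delta_pos": [0, 0, -0.003], "twist": 0, "jaw": 1},
])

```text
clock: 10.57
ee_pos: [429.0, -284.9, 93.4]
tcp_rot: [0.646, 0.763, -0.0, 0.0]
ft_force: [-0.4, -1.0, 0.0]
width: 0.004
grip_force: 0.0
```

Call:
send_rows([
  {"delta_pos": [0, 0, -0.001], "twist": 0, "jaw": 1},
  {"delta_pos": [0, 0, -0.002], "twist": 0, "jaw": 1},
])

```text
clock: 10.73
ee_pos: [429.0, -284.9, 91.6]
tcp_rot: [0.646, 0.763, -0.0, 0.0]
ft_force: [0.1, -0.1, 1.0]
width: -0.0
grip_force: 0.4
```

Call:
send_rows([
  {"delta_pos": [0, 0, -0.001], "twist": 0, "jaw": 1},
  {"delta_pos": [0, 0, -0.002], "twist": 0, "jaw": 1},
  {"delta_pos": [0, 0, -0.003], "twist": 0, "jaw": 1},
])

```text
clock: 10.98
ee_pos: [429.1, -284.9, 90.6]
tcp_rot: [0.646, 0.763, -0.0, 0.0]
ft_force: [-5.8, 6.7, 31.0]
width: 0.003
grip_force: 15.6
```

Call:
send_rows([
  {"delta_pos": [0, 0, -0.001], "twist": 0, "jaw": 1},
  {"delta_pos": [0, 0, -0.002], "twist": 0, "jaw": 1},
])

```text
clock: 11.15
ee_pos: [429.2, -285.0, 90.4]
tcp_rot: [0.646, 0.763, -0.0, 0.001]
ft_force: [-10.8, 10.1, 48.1]
width: 0.004
grip_force: 23.9
```

Firm contact at the shut height. Lifting straight off, then a check.

Call:
send_rows([
  {"delta_pos": [0, 0, 0.004], "twist": 0, "jaw": 1},
  {"delta_pos": [0, 0, 0.02], "twist": 0, "jaw": 1},
  {"delta_pos": [0, 0, 0.05], "twist": 0, "jaw": 1},
  {"delta_pos": [-0.02, 0, 0.08], "twist": 0, "jaw": 1},
  {"delta_pos": [-0.05, 0, 0.11], "twist": 0, "jaw": 1},
])

```text
clock: 11.57
ee_pos: [380.5, -285.3, 197.2]
tcp_rot: [0.645, 0.764, -0.0, 0.001]
ft_force: [0.5, -0.9, 0.8]
width: -0.001
grip_force: 0.0
```

Call:
send_rows([
  {"delta_pos": [-0.03, 0, 0.025], "twist": 0, "jaw": 1},
  {"delta_pos": [-0.05, 0, 0.05], "twist": 0, "jaw": 1},
  {"delta_pos": [-0.06, 0, 0.08], "twist": 0, "jaw": 1},
  {"delta_pos": [-0.06, 0, 0.11], "twist": 0, "jaw": 1},
  {"delta_pos": [-0.06, 0, 0.11], "twist": 0, "jaw": 1},
])

```text
clock: 11.98
ee_pos: [320.5, -287.1, 311.5]
tcp_rot: [0.647, 0.763, -0.001, 0.005]
ft_force: [0.5, -0.7, 0.4]
width: -0.004
grip_force: 0.0
```

```bash
python3 - <<'E'
from fit import *
s=state(); print(np.round(s["ee_pos"],1),np.round(s["ft_force"],1))
p=np.load("p.npy"); p[3]=0;p[4]=0; m=model(p); ks=["knob","dfr","dfl","lel","ler"]
c=camera("side"); q=proj(c,[m[k] for k in ks]); print(ks,np.round((q-[230,50])*4).tolist())
cv2.imwrite("pics/d.png",cv2.resize(c["color"][50:190,230:380,::-1],None,fx=4,fy=4,interpolation=cv2.INTER_CUBIC))
E
```

```text
[ 320.5 -287.1  311.5] [ 0.5 -0.7  0.4]
['knob', 'dfr', 'dfl', 'lel', 'ler'] [[318.0, 435.0], [376.0, 392.0], [258.0, 397.0], [255.0, 372.0], [389.0, 366.0]]
```

View pics/d.png

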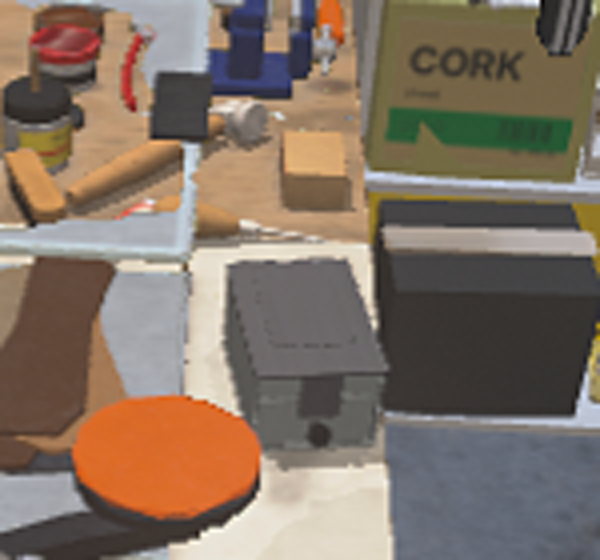

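The lid lies flat with its edge at crop (258,377)–(385,370), near the predicted shut line. The tongue hangs above the knob at (319,433), and the robot is clear.

```bash
python3 -c "
from plant import *
print(sign_off())"
```

```text
the job is handed in; nothing more can be done
None
```

The drawer is pushed home and the lid lies shut with its tongue in front of the drawer; the job is handed in at about 12 s of the 51 s allowed, though sign-off returned no verdict.

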